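# Clamp the carrier board and bring the pen screwdriver over its screw

### The job

The carrier board with its stick drive has been laid in the board holder: slide the holder's movable jaw fully home so that the board is gripped square and snug between the two jaws. Then draw the cordless pen screwdriver out of its sloping stand, turn it upright with the bit pointing straight down, and finish holding it still, with the bit directly over the drive's retaining screw, one to three centimetres above it and touching nothing. Leave the other things on the bench where they are.

Things in the scene. Friction and masses are not known exactly. Their poses are not given: they have to be found in the camera images.
- holder: Board holder, fixed: steel base 96 (x) x 216 (y) mm, 11 mm high; guide rods along y, tops at 26 mm, carry the board; fixed jaw at the -y end, its vertical face at y = -73 mm; end block at +y, 30 mm high. Both jaws: 70 mm wide in x, 34 mm high, with a groove for the board's edge under a lip 2.5 mm deep, 31 to 34 mm up. Origin: centre of underside, z up. Holder and stand may swap sides.
- jaw (a joint): Travel of the sliding jaw along the holder's +y, m. 0: its vertical face is 84 mm (the board's width) from the fixed jaw's, board gripped. 0.046: fully open. Below 0 (to -0.004) only if no board is between. A plain slide with about 3 N of friction and no spring: it stays where left. Starts at 0.024 to 0.045.
- jaw_grip (a point): Grip point on the sliding jaw's black finger tab, an upright block 26 (holder x) x 12 (holder y) mm standing on the jaw from 34 to 61 mm height. The point is on the tab's centre line, 55 mm above the bench, 12 mm to the +y side of the jaw's vertical face. Axes as the holder's.
- board: Green circuit board, loose, 100 (x) x 84 (y) x 2 mm, 70 g, parts on it up to 9 mm above its underside. A dark stick drive 60 x 22 mm lies on it along x, socket at +x, its one retaining screw at its -x end. Origin: centre of underside, 26 mm above the bench; axes nearly the holder's. Starts 4 to 12 mm off the fixed jaw, slightly crooked; gripped, it is centred at y = -31 mm of the holder.
- screw (a point): Top of the drive's retaining screw: steel head 7 mm across on a brass standoff, at x = -28, y = +10 mm on the board and 7 mm above its underside (33 mm above the bench). Axes as the board's.
- stand: Weighted tool stand, fixed: steel base x -67 to 57, y -42 to 42, height 14 mm. A tube (outer 27, inner 20.4 mm) slopes at 45 degrees, opening up towards the stand's +x, mouth centre at x = -8, y = 0, z = 69 mm. Two cheek plates (y = +-16 mm) carry it, 62 mm high; a row of spare bits at x = 46 mm is 33 mm high. Origin: on the underside below the tube; z up.
- driver: Cordless pen screwdriver, loose, 90 g, 135 mm long. Origin: tip of the bit; z runs from bit to butt. Thin bit, cone, then round 18 mm body from 24 mm; collar 24 mm across from 62 to 66 mm; plain round grip 18 mm across from 66 to 135 mm. Starts in the stand's tube sloping at 45 degrees, collar on the mouth, grip towards the stand's +x; slides out along its z, clear after 62 mm.
- driver_grip (a point): Point on the screwdriver's axis 94 mm from the tip, where to grip it (about 91 mm above the bench in the stand). Axes as the screwdriver's.
- screwdriver: Bystander: hand screwdriver 170 mm long lying on the bench; origin under its middle.
- tweezers: Bystander: steel tweezers 120 mm long, 10 mm high, lying on the bench; origin under the middle.
- flux_pot: Bystander: small amber glass pot with a black cap, 34 mm in diameter, 34 mm high; origin under its centre. It stands between holder and stand.
- solder_reel: Bystander: black-flanged solder reel lying on its flange, 54 mm in diameter, 32 mm high; origin under its centre.
- multimeter: Bystander: yellow and black multimeter lying flat, 76 x 150 x 48 mm; origin under its centre.
- memory_stick: Bystander: memory module 68 x 30 x 5 mm lying flat; origin under its centre.
- cutters: Bystander: wire cutters with black handles, about 125 mm long, 13 mm high, lying flat; origin under the pivot.
There are look-alikes about, which are no part of the job. There is more than one size of the board; the one meant has the size given above.

How it is judged (in metres and radians):
On the way, in this order (a step that is already met when the one before it is completed fails the run):
1. the jaw is slid home and the board sits square and snug between the jaws (value of joint jaw between -0.003 and 0.0025 m and y of board in the frame of holder between -0.0335 and -0.0285 m and z of board in the frame of holder between 0.024 and 0.028 m and angle between the y axis of board and the y axis of holder, either way round below 0.05 rad), for 0.2 s.
2. the screwdriver is held by the gripper, clear of the stand, its bit above the tube's mouth (z of driver in the frame of stand above 0.09 m and contact force between driver and the fingers above 1 N and contact force between driver and stand below 0.1 N), for 0.2 s.
At the end, for the whole second after the job is handed in: Jaw home and board against the fixed jaw, both within 2.5 mm, square within 0.05 rad, lying on the rods; the gripper holds the screwdriver still, bit down within 0.17 rad of vertical, tip 4 to 40 mm above the screw and within 10 mm sideways, touching no board, holder or stand; bystanders in place (all of step 1 and angle between driver's own z axis and vertical below 0.17 rad and horizontal distance between driver and screw below 0.01 m and z of driver in the frame of screw between 0.004 and 0.04 m and contact force between driver and the fingers above 1 N and contact force between driver and board below 0.1 N and contact force between driver and holder below 0.1 N and contact force between driver and stand below 0.1 N and linear speed of driver below 0.03 m/s and distance of each of screwdriver, tweezers, flux_pot, solder_reel, multimeter, memory_stick, cutters from where it was at the start of the episode below 0.025 m); the arm keeps its last pose, push and grip.
It fails at once if a bystander was moved more than 25 mm (distance of any of screwdriver, tweezers, flux_pot, solder_reel, multimeter, memory_stick, cutters from where it was at the start of the episode above 0.025 m).
It fails at once if the screwdriver struck the board or the holder (contact force between driver and board above 2 N or contact force between driver and holder above 2 N).
It also fails if it takes over 48 s, if anything falls off the work surface, if the arm or the gripper's body presses on something with over 40 N, if the wrist force passes 120 N, or if a joint passes its speed limit or range.

### The arm

A 6-joint arm with a two-finger parallel gripper is mounted at the origin on the work surface. World frame = base frame: x ahead of the robot, y to its left, z up, the work surface at z = 0. Lengths are in mm, angles in rad, forces in N, time in s.
With the tool pointing down it reaches from about 275 to 825 mm from the base axis. Payload 5.2 kg.
Tool frame: the origin (TCP) lies at the very end of the fingers, on their centre line; the grasp point (between the pads) lies 19 mm behind it; z points along the fingers, y is the line along which they close (so a half turn about z gives the same grasp; the last joint's range is limited). The gripper opens to 93 mm and grips with 3 to 60 N. Pads are 15 mm wide; open, the fingers measure 128 mm over their backs; the gripper's body (75 mm by 188 mm) begins 65 mm behind the grasp point.
Start: joints at [1.083, 0.259, 1.535, -0, 1.348, -0.203], TCP at [154.509, 527.856, 218.653] pointing down, gripper open.
Joint ranges: [-3.14, 3.14], [-0.91, 2.08], [0.19, 2.58], [-1.22, 4.36], [0.22, 2.71], [-3.12, 3.12]. Speed limits (rad/s): [2.57, 2.57, 3.14, 3.14, 3.14, 3.14].

### API

Orientations are given as [roll, pitch, yaw] about the fixed x, y, z axes, in that order (R = Rz(yaw) Ry(pitch) Rx(roll)).
In Python, from bench import robot gives the robot as it stands. The module is installed in compiled form; this text tells all that it offers. Calls block until the motion is done:
- robot.move_ptp(position, orientation): joint-space move of the TCP to a pose.
- robot.move_linear(position, ori=None, speed=150, f_stop=None): straight line of the TCP; ori=None keeps the orientation; speed is the mean speed in mm/s. With f_stop (N) it stops when the force on the tool has changed by that much, and returns True; else False.
- robot.move_j(angles): joint-space move.
- robot.move_gripper(opening): opening from 0.0 (shut) to 1.0 (fully open); the grip force is fixed at half the most; returns when the fingers have stopped.
- robot.sleep(seconds).
- robot.inverse_kinematics(position, orientation): joint angles nearest the present ones, or None.
- robot.get_image(name): name is "side" or "top" or "wrist"; returns a dict with "img" (420x560x3 uint8, blue, green, red), "fovy" (degrees; the focal length in pixels is half the picture's height over the tangent of half this angle, whatever the lens; pixels are square), "cx", "cy" (the principal point, pixels), "eye" and "orientation" of the camera in the world. Camera axes: x right, y down, z forward; pixel columns grow to the right and rows downward; lengths in mm; the calibration is good to about 2 mm. A picture is of the moment at which its call begins. There is no depth.
A pose or a line that the arm cannot do raises robot.MotionError and nothing moves.
- robot.hand_in(): hands the job in; it is judged then, once.
Readings, each from a call of its own:
- robot.current_t(): time.
- robot.current_qpos(): joint angles.
- robot.current_joint_vel(): joint speeds.
- robot.current_joint_efforts(): joint torques, N m.
- robot.current_tcp_pos(): TCP position.
- robot.current_eef_rot(): TCP orientation.
- robot.current_contact_force(): force on the tool from outside, world axes, zero at the start.
- robot.current_ft_torque(): the same for the moment, N m.
- robot.current_gripper_width(): opening from 0.0 (shut) to 1.0 (fully open).
- robot.current_finger_force(): force on a finger pad.
Only numpy, scipy, OpenCV 4.12 (cv2) and the standard library are available. Lean on these libraries where they do the work, as an engineer would, in place of code of your own. Each camera call takes 0.05 s, during which the arm holds its last target. There are 200 camera calls.

## Working session

There is one attempt and no reset: what is moved stays moved. The work goes in short steps, each a Python script; the robot and the scene stay as the last script left them, time stands still between calls to the robot, and variables do not carry over. Pictures are saved under pics/ and viewed, at most 10 in all, crops included, and the job is handed in when it is done.

```bash
mkdir -p pics; cat > h.py <<'E'
import numpy as np, cv2
from scipy.spatial.transform import Rotation as Rn
from bench import robot
def shot(name,fn=None):
    d=robot.get_image(name)
    if fn: cv2.imwrite('pics/'+fn,d['img'])
    return d
def Rc(d):
    o=np.array(d['orientation'],float)
    return o if o.shape==(3,3) else Rn.from_euler('xyz',o).as_matrix()
def ray(d,u,v):
    f=d['img'].shape[0]/2/np.tan(np.radians(d['fovy'])/2)
    return np.array(d['eye'],float),Rc(d)@np.array([(u-d['cx'])/f,(v-d['cy'])/f,1])
def onz(d,u,v,z):
    e,r=ray(d,u,v); return e+r*(z-e[2])/r[2]
def proj(d,p):
    f=d['img'].shape[0]/2/np.tan(np.radians(d['fovy'])/2)
    c=Rc(d).T@(np.array(p,float)-np.array(d['eye'])); return d['cx']+f*c[0]/c[2],d['cy']+f*c[1]/c[2]
E
python3 - <<'E'
from h import *
import pickle
for n in('top','side'):
    d=shot(n,n+'1.png'); pickle.dump(d,open(n+'1.pkl','wb'))
    print(n,d['fovy'],d['cx'],d['cy'],d['eye'],d['orientation'])
print(robot.current_t())
E
```

```text
top 50.32580450598098 276.85984170381397 202.0826758895264 [ 186.20221616   24.13107465 1357.73598866] [-2.94726036 -0.0303819  -1.56371971]
side 49.45856216567901 278.69933329152843 205.86083862598943 [ 306.86018419 1045.74251461  774.48497525] [-2.14113818 -0.02327489 -2.98104478]
0.1
```

View pics/top1.png

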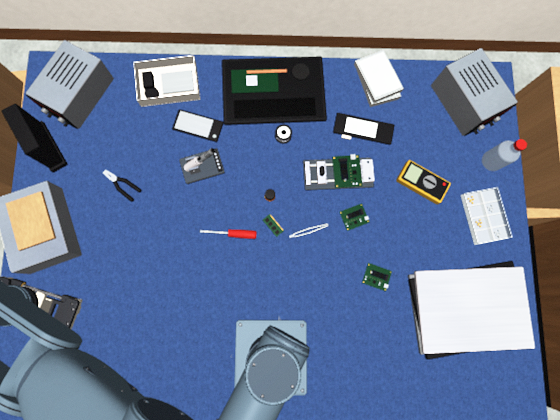

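View pics/side1.png

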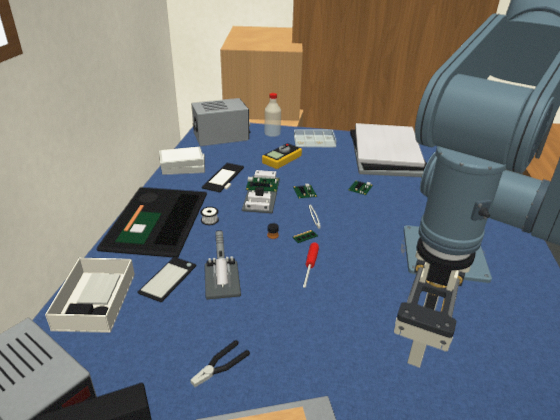

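```bash
python3 - <<'E'
from h import *
import pickle
T=pickle.load(open('top1.pkl','rb'));S=pickle.load(open('side1.pkl','rb'))
a=cv2.resize(T['img'][140:205,295:385],(540,390),interpolation=3)
b=cv2.resize(T['img'][140:190,175:230],(260,236),interpolation=3)
c=cv2.resize(S['img'][160:220,230:290],(260,260),interpolation=3)
e=cv2.resize(S['img'][225:305,190:250],(195,260),interpolation=3)
o=np.zeros((600,800,3),np.uint8);o[:390,:540]=a;o[:236,540:800]=b;o[240:500,540:800]=c;o[395:595,:150]=cv2.resize(e,(150,200))
cv2.imwrite('pics/crop1.png',o)
for n,u,v,z in [('hold',338,172,20),('stand',201,165,14),('pot',270,195,34),('reel',283,132,32)]: print(n,onz(T,u,v,z).round())
E
```

```text
hold [ 548. -204.   20.]
stand [565. 221.  14.]
pot [469.   7.  34.]
reel [671. -32.  32.]
```

View pics/crop1.png

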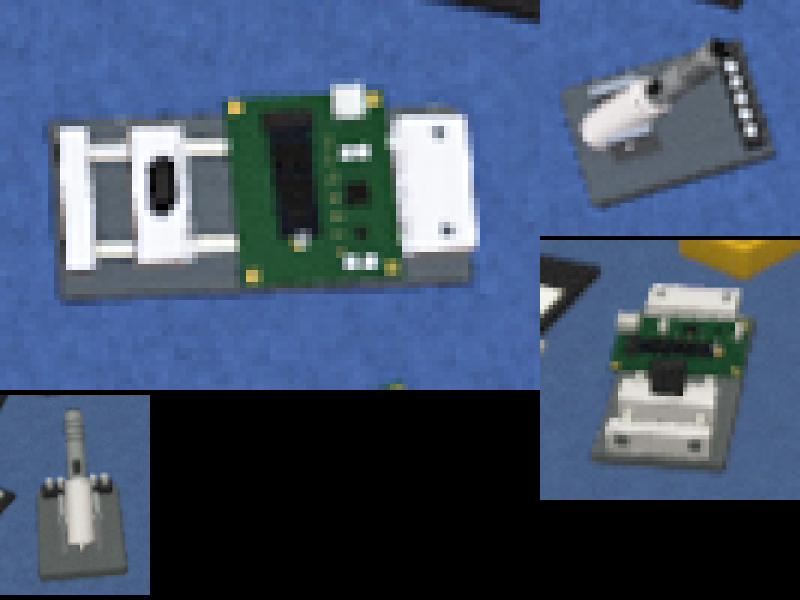

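Holder at top (338,172), movable jaw with black tab at (322,171), so the holder's +y is about world +y. The 100x84 board is the one in the holder at (348,170); the small boards at (355,216) and (376,276) are look-alikes. The stand with the pen driver is at (201,165), with the grip to the upper right, not the hand screwdriver at (230,234). Next I go above the tab for a close look.

```bash
python3 - <<'E'
from h import *
import pickle
T=pickle.load(open('top1.pkl','rb'))
p=onz(T,322.2,170.8,61);print(p, robot.current_eef_rot())
for y in (90,-90): print(y,robot.inverse_kinematics([p[0],p[1],250],[np.pi,0,np.radians(y)]))
q=[robot.inverse_kinematics([p[0]-10,p[1]-45,260],[np.pi,0,np.radians(y)]) for y in(90,-90)]
y=[90,-90][int(np.argmin([9 if a is None else abs(a[5]) for a in q]))]
robot.move_ptp([p[0]-10,p[1]-25,260],[np.pi,0,np.radians(y)])
d=shot('wrist','w1.png');pickle.dump(d,open('w1.pkl','wb'));print(y,d['eye'],d['orientation'],d['fovy'],robot.current_t())
d=shot('top','top2.png');pickle.dump(d,open('top2.pkl','wb'))
E
```

```text
[ 539.51719311 -149.26164491   61.        ] [-3.13996085e+00 -3.28776541e-04  2.85680172e+00]
90 [-0.46915615  0.25756465  1.45946095  0.          1.42456705 -0.46915615]
-90 [-4.69156150e-01  2.57564649e-01  1.45946095e+00 -4.44089210e-16
  1.42456705e+00  2.67243650e+00]
90 [529.76460288 -90.94578109 426.13917005] [ 2.84343601e+00 -1.19180793e-03  1.56913435e-03] 62.428315555311976 2.9583
```

View pics/w1.png

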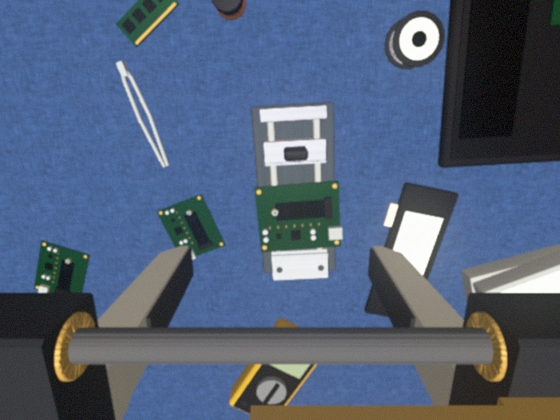

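The picture shows the holder with the end block at (293,115), sliding jaw with tab at (295,154), board (298,217), screw at (275,212) and fixed jaw at (300,265).

```bash
python3 - <<'E'
from h import *
import pickle
d=pickle.load(open('w1.pkl','rb'));im=d['img'];g=im.max(2)
m=np.zeros_like(g);m[95:290,245:345]=1
w=((im.min(2)>150)&(m>0)).astype(np.uint8)
for c in cv2.findContours(w,0,2)[0]:
    if cv2.contourArea(c)<150: continue
    r=np.array(cv2.boxPoints(cv2.minAreaRect(c)))
    print('white',cv2.contourArea(c),r.round(1).tolist()); print([onz(d,*q,32)[:2].round(1).tolist() for q in r])
k=((g<70)&(m>0)).astype(np.uint8);k[175:]=0;k[:140]=0
for c in cv2.findContours(k,0,2)[0]:
    if cv2.contourArea(c)>40: print('tab',cv2.boundingRect(c)); x,y,ww,h=cv2.boundingRect(c); print(onz(d,x,y,61),onz(d,x+ww,y+h,61),onz(d,x+ww/2,y+h/2,61))
gr=((im[:,:,1]>1.3*im[:,:,2])&(im[:,:,1]>1.15*im[:,:,0])&(m>0)).astype(np.uint8)
c=max(cv2.findContours(cv2.morphologyEx(gr,3,np.ones((5,5))),0,2)[0],key=cv2.contourArea)
r=cv2.boxPoints(cv2.minAreaRect(c));print('board',r.tolist(),[onz(d,*q,28)[:2].round(1).tolist() for q in r])
print('screw',onz(d,275,212,33))
E
```

```text
white 1571.0 [[270.3999938964844, 250.3000030517578], [326.79998779296875, 247.5], [328.20001220703125, 277.5], [271.8999938964844, 280.20001220703125]]
[[518.4, -270.7], [588.1, -267.0], [591.7, -308.4], [520.0, -312.4]]
white 3554.5 [[258.70001220703125, 108.5], [325.8999938964844, 104.5999984741211], [330.5, 181.6999969482422], [263.29998779296875, 185.6999969482422]]
[[506.7, -101.5], [580.2, -97.2], [589.0, -183.6], [510.6, -188.4]]
board [[254.76473999023438, 186.94119262695312], [336.8941345214844, 180.62353515625], [341.8647155761719, 245.24118041992188], [259.7353210449219, 251.558837890625]] [[500.3, -190.9], [597.1, -183.2], [607.4, -265.6], [504.9, -274.3]]
screw [ 524.21681293 -220.46471577   33.        ]
```

```bash
python3 - <<'E'
from h import *
import pickle
d=pickle.load(open('w1.pkl','rb'));im=d['img']
k=(im.max(2)<95).astype(np.uint8);m=np.zeros_like(k);m[143:166,277:315]=1
n,l,s,c=cv2.connectedComponentsWithStats(k*m);i=1+np.argmax(s[1:,4]);x,y,w,h=s[i,:4]
print(s[i],c[i]);print([onz(d,*q,61)[:2].round(1).tolist() for q in((x,y),(x+w,y+h),c[i])])
print(proj(d,[542,-149,61]),proj(d,[542,-149,34]))
E
```

```text
[285 147  22  14 266] [295.33834586 153.43984962]
[[535.3, -139.5], [558.7, -154.2], [546.2, -146.2]]
(np.float64(291.29250280164774), np.float64(156.04795314077552)) (np.float64(290.53412601055766), np.float64(152.2606822828725))
```

```bash
python3 - <<'E'
from h import *
import pickle
yw=np.radians(3);O=np.array([549.4,-196]);ly=np.array([-np.sin(yw),np.cos(yw)])
ori=[np.pi,0,np.radians(93)]
P=lambda l,z:[*(O+ly*l),z]
robot.move_ptp(P(48,110),ori)
print(robot.move_linear(P(48,39),speed=120,f_stop=10))
robot.move_gripper(0.0);print('w',robot.current_gripper_width()*93,robot.current_finger_force(),robot.current_contact_force())
s=robot.move_linear(P(19,39),speed=35,f_stop=18)
p=np.array(robot.current_tcp_pos());print(s,p,(p[:2]-O)@ly,robot.current_contact_force(),robot.current_t())
E
```

```text
False
w 25.719283642565586 30.00076711177826 [-4.30283115 -0.74158025  2.75046658]
False [ 547.65234733 -176.48630367   38.89909279] 19.57841856235767 [-5.12346691  1.46693467  4.44616222] 6.4333
```

```bash
python3 - <<'E'
from h import *
import pickle
yw=np.radians(3);O=np.array([549.4,-196]);ly=np.array([-np.sin(yw),np.cos(yw)])
P=lambda l,z:[*(O+ly*l),z]
s=robot.move_linear(P(8,39),speed=30,f_stop=20)
p=np.array(robot.current_tcp_pos());print(s,p,(p[:2]-O)@ly,robot.current_contact_force(),robot.current_gripper_width()*93)
robot.sleep(.2)
robot.move_gripper(0.75)
robot.move_linear([p[0],p[1],110],speed=150)
robot.move_linear([p[0]-10,p[1]+5,250],speed=250)
d=shot('wrist','w2.png');pickle.dump(d,open('w2.pkl','wb'));print(robot.current_t())
a=d['img'][60:270,200:400];cv2.imwrite('pics/w2c.png',cv2.resize(a,None,fx=2.8,fy=2.8,interpolation=3))
E
```

```text
True [ 547.88093574 -181.92883046   38.91013295] 14.131387171427598 [-0.08192984  2.54110573  4.54951538] 25.904634292410453
9.25
```

View pics/w2c.png

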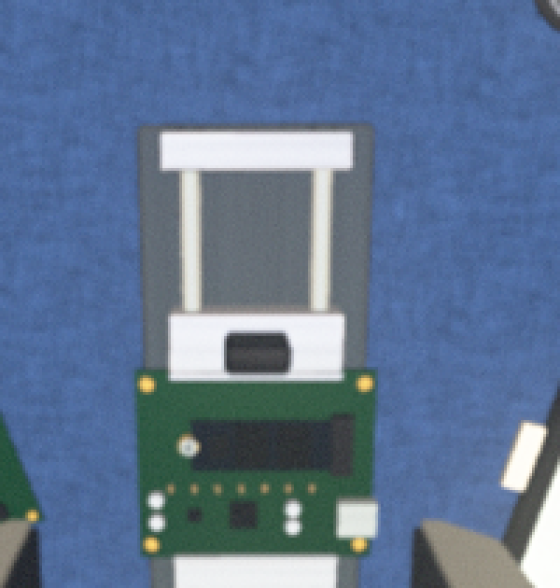

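The jaw now overlaps the board's edge. The screw is at (267,219), the sliding lip edge at row 196 and the fixed lip edge at row 257. I'll check the lip-to-lip distance against 84 - 2x2.5 = 79 mm.

```bash
python3 - <<'E'
from h import *
import pickle
d=pickle.load(open('w2.pkl','rb'))
f=lambda x,y,z:onz(d,200+x/2.8,60+y/2.8,z)[:2].round(1)
print('lips',f(169,379,34),f(344,380,34),f(173,557,34),f(339,554,34))
print('screw',f(188,446,33),'tabtop corners',f(224,374,61),f(290,374,61),f(257,361,61))
print('board',f(136,369,28),f(376,370,28),f(139,553,28),f(370,553,28))
print('holes',f(147,384,28),f(365,384,28),f(152,544,28),f(359,544,28))
print('base',f(140,126,11),f(374,126,11),'endblock',f(160,132,30),f(353,132,30))
E
```

```text
lips [ 514.6 -198.4] [ 585.5 -195. ] [ 519.1 -277.3] [ 590.1 -272. ]
screw [ 523.4 -227. ] tabtop corners [ 536.6 -188.1] [ 561.4 -186.7] [ 548.7 -182.4]
board [ 500.5 -196.5] [ 599.1 -191.6] [ 504.  -279.1] [ 604.4 -273.6]
holes [ 505.3 -202.6] [ 595.1 -197.8] [ 509.5 -274.5] [ 599.2 -269.6]
base [ 498.1 -100.5] [591.5 -95.7] endblock [ 507.5 -102.1] [581.  -98.3]
```

Lip gap is 78 mm, the board is square with the holder (about 3°), and the end block agrees with this, so the board is gripped. The screw is at about (523.4,-226.9). Next I look at the stand.

```bash
python3 - <<'E'
from h import *
import pickle
robot.move_gripper(1.0)
robot.move_ptp([575,178,280],[np.pi,0,np.radians(108)])
d=shot('wrist','w3.png');pickle.dump(d,open('w3.pkl','wb'));print(robot.current_t(),d['eye'])
cv2.imwrite('pics/w3c.png',cv2.resize(d['img'][60:270,150:400],None,fx=2.8,fy=2.8,interpolation=3))
E
```

```text
11.25 [550.10247014 255.50880593 445.89920881]
```

View pics/w3c.png

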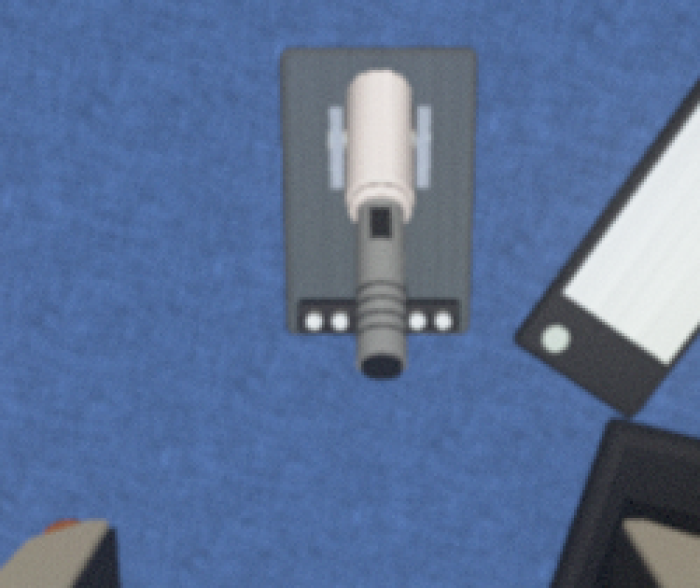

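The stand base has crop corners (281,48), (476,48), (468,333) and (288,333). The grip's butt face is at (381,365) and the tube mouth at about (379,205).

```bash
python3 - <<'E'
from h import *
import pickle
d=pickle.load(open('w3.pkl','rb'))
f=lambda x,y,z:onz(d,150+x/2.8,60+y/2.8,z)[:2]
c=np.array([f(281,48,14),f(476,48,14),f(468,333,14),f(288,333,14)]);print(c.round(1))
print(np.linalg.norm(c-np.roll(c,-1,0),axis=1))
sx=(c[2]+c[3]-c[0]-c[1])/2;yaw=np.arctan2(sx[1],sx[0]);ex=sx/np.linalg.norm(sx)
O=c.mean(0)+5*ex;print('yaw',np.degrees(yaw),'O',O)
print('butt pred',O+ex*(-8+73*.7071),'meas',f(381,366,120.6))
g=O+ex*(-8+32*.7071);print('grip',g, 'meas axis', (f(381,366,120.6)-O)@[-ex[1],ex[0]])
psi=np.degrees(yaw)+180;print(psi)
ori=[np.pi,0,np.radians(psi)]
Rg=Rn.from_euler('xyz',ori)
for z in (140,72): print(robot.inverse_kinematics([*g,z],ori))
for k in (45,90,110):
  gg=g+ex*.7071*k; print(k,robot.inverse_kinematics([*gg,72+.7071*k],ori))
for az in range(-90,60,15):
  Rf=Rn.from_euler('z',az,degrees=True)*Rn.from_euler('y',-45,degrees=True)*Rn.from_euler('z',-yaw)*Rg
  z=Rf.as_matrix()[:,2]; t=np.array([523.4,-226.9,33+20+94])+19*z
  q=robot.inverse_kinematics(t,Rf.as_euler('xyz'));print(az,None if q is None else q.round(2))
E
```

```text
[[509.9 267.1]
 [587.5 292.3]
 [625.5 176.5]
 [547.6 151.2]]
[ 81.54629402 121.90260958  81.94054845 121.88413995]
yaw -71.91914494931632 O [569.19510977 217.02376217]
butt pred [582.73243322 175.55935613] meas [582.1950341  175.67629314]
grip [573.73479008 203.11886078] meas axis -0.47456965244619426
108.08085505068368
[ 0.15719031  0.4220277   1.49814797  0.          1.22141698 -0.15838014]
[ 1.57190311e-01  4.90139097e-01  1.57287713e+00 -4.44089210e-16
  1.07857643e+00 -1.58380141e-01]
45 [ 0.10491982  0.45634988  1.54023077  0.          1.145012   -0.21065063]
90 [ 0.05330339  0.42884839  1.49886869  0.          1.21387558 -0.26226706]
110 [ 0.03064345  0.4187446   1.47769629  0.          1.24515176 -0.284927  ]
-90 [-0.18  0.42  1.83 -0.98  1.    0.43]
-75 [-0.22  0.33  1.98 -1.13  0.77  0.35]
-60 None
-45 None
-30 None
-15 [-0.86  0.13  2.28  1.49  0.41  2.78]
0 [-1.    0.18  2.22  1.25  0.68  2.71]
15 [-1.07  0.26  2.11  1.07  0.9   2.63]
30 [-1.08  0.34  1.97  0.92  1.1   2.55]
45 [-1.06  0.44  1.81  0.79  1.28  2.47]
```

```bash
cat >> h.py <<'E'
YAW=np.radians(-71.92);EX=np.array([np.cos(YAW),np.sin(YAW),0]);ORI=[np.pi,0,YAW+np.pi]
G=np.array([573.7,203.1,73.5])
SC=np.array([523.4,-226.9,33])
def final(az,tip):   # tip position -> TCP pose with the driver upright
    R=Rn.from_euler('z',az,degrees=True)*Rn.from_euler('y',-45,degrees=True)*Rn.from_euler('z',-YAW)*Rn.from_euler('xyz',ORI)
    return np.array(tip)+[0,0,95.5]+19*R.as_matrix()[:,2]*1.0-0*EX, R.as_euler('xyz')
E
python3 - <<'E'
from h import *
robot.move_ptp([G[0],G[1],150],ORI)
print(robot.move_linear(G,speed=120,f_stop=10))
robot.move_gripper(0.0);print('w',robot.current_gripper_width()*93,robot.current_finger_force(),robot.current_contact_force())
u=(EX+[0,0,1])/2**.5
robot.move_linear(G+u*108,speed=80)
robot.sleep(.25)
print(robot.current_tcp_pos(),robot.current_gripper_width()*93,robot.current_contact_force(),robot.current_t())
for az,tip in((-75,[540,60,125]),(-85,[*SC[:2],110]),(-85,[*SC[:2],53])):
    p,o=final(az,tip);print(p,robot.inverse_kinematics(p,o))
d=shot('side','s3.png')
E
```

```text
False
w 17.31115474890177 29.903443157672882 [-0.54928972 -0.06715442 -0.19010205]
[597.24391901 130.69419533 149.63948805] 17.22343969304265 [ 0.5628759   0.05827131 -1.91976833] 15.5417
[543.47724134  47.02275866 207.06497116] [ 0.35984149  0.3854117   1.66640657 -0.81827932  1.30175526  0.41482224]
[ 524.57093992 -240.2839045   192.06497116] [-0.18630458  0.30946175  1.82744925 -0.9427777   0.99976774  0.26213075]
[ 524.57093992 -240.2839045   135.06497116] [-0.18630458  0.39137502  1.88222644 -1.02223282  0.92377099  0.40077169]
```

```bash
python3 - <<'E'
from h import *
import pickle
robot.move_ptp(*final(-75,[540,60,125]))
robot.move_ptp(*final(-85,[*SC[:2],105]))
print(robot.current_tcp_pos(),robot.current_gripper_width()*93,robot.current_t())
for n in('wrist','side'):
    d=shot(n,n[0]+'4.png');pickle.dump(d,open(n[0]+'4.pkl','wb'));print(proj(d,SC),proj(d,SC+[0,0,72]),d['eye'])
u,v=map(int,proj(d,SC+[0,0,60]))
a=cv2.resize(d['img'][v-60:v+60,u-60:u+60],(400,400),interpolation=3)
w=cv2.imread('pics/w4.png')
o=np.zeros((400,800,3),np.uint8);o[:300,:400]=cv2.resize(w,(400,300));o[:,400:]=a
cv2.imwrite('pics/c4.png',o);print(u,v)
E
```

```text
[ 524.87722593 -240.08776778  187.16122334] 17.36257791683447 17.5
(np.float64(278.9273402337199), np.float64(44.927011781542035)) (np.float64(278.93586582901423), np.float64(124.24764974051723)) [509.7321577  -64.93157883 246.52515207]
(np.float64(270.2451145761646), np.float64(183.40160442801573)) (np.float64(270.54588764312325), np.float64(163.7179538558435)) [ 306.86018419 1045.74251461  774.48497525]
270 167
```

View pics/c4.png

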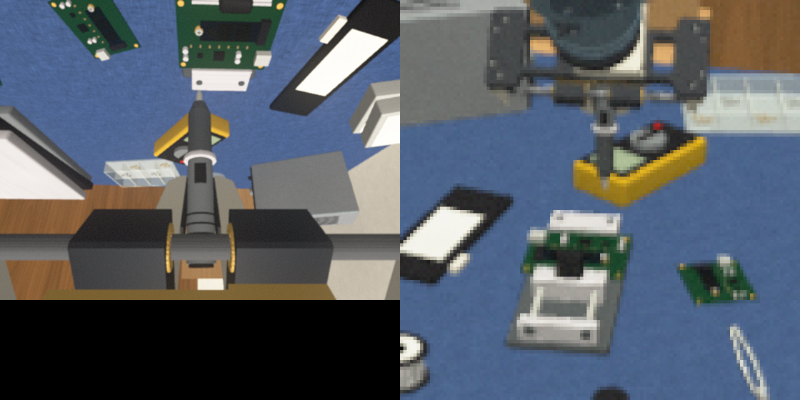

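The tip is at about (276,129) in the wrist view, against (279,124) predicted, and the side view agrees. The screw seems further off, so I enlarge that part.

```bash
python3 - <<'E'
import cv2
w=cv2.imread('pics/w4.png');cv2.imwrite('pics/w4c.png',cv2.resize(w[0:150,230:400],(680,600),interpolation=3))
E
```

```text
(no output)
```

View pics/w4c.png

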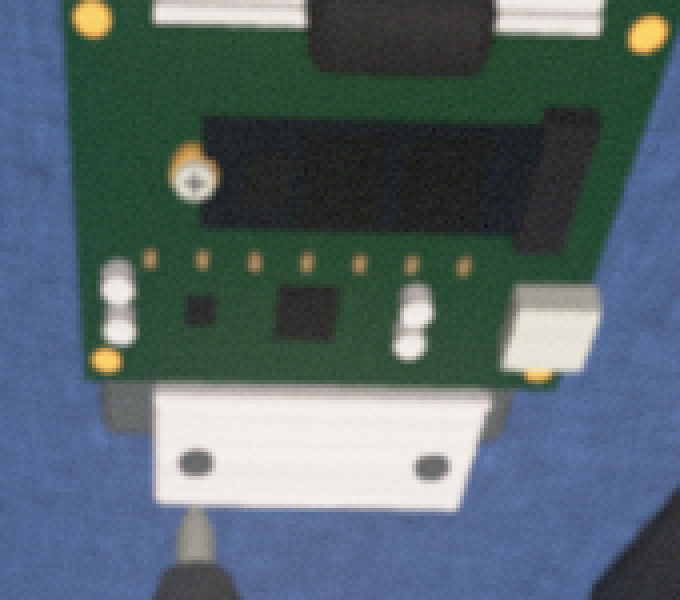

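Screw at (278.3,45.2), predicted (278.9,44.9); tip at (279,126.7), predicted (278.9,124.2). Both agree to about 1–2 mm, so I lower it and hand in.

```bash
python3 - <<'E'
from h import *
p,o=final(-85,[*SC[:2],54])
robot.move_linear(p,o,speed=50,f_stop=6)
robot.sleep(.4)
print(robot.current_tcp_pos(),p,robot.current_gripper_width()*93,robot.current_finger_force(),robot.current_t())
d=shot('wrist','w5.png');s=shot('side')
print(proj(d,SC),proj(d,SC+[0,0,21]))
u,v=map(int,proj(s,SC+[0,0,20]))
a=cv2.resize(d['img'][0:200,180:380],(400,400),interpolation=3);b=cv2.resize(s['img'][v-50:v+50,u-50:u+50],(400,400),interpolation=3)
cv2.imwrite('pics/c5.png',np.hstack([a,b]))
E
```

```text
[ 524.60260556 -240.28394618  136.19978883] [ 524.57093992 -240.2839045   136.06497116] 17.363613706276624 29.903599619865417 19.1667
(np.float64(279.4430042863951), np.float64(98.23800823731823)) (np.float64(279.45433563479236), np.float64(123.90475712823935))
```

View pics/c5.png

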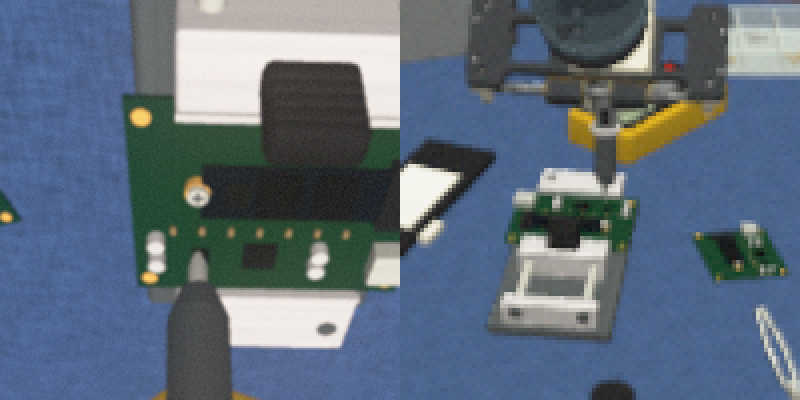

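The tip is at (278.5,126) and the screw at (278.5,97.5), as predicted for a bit about 2 cm directly above it. It touches nothing.

```bash
python3 -c "
from bench import robot
print(robot.hand_in())"
```

```text
the job is handed in; nothing more can be done
None
```

The job is handed in, with no verdict returned: the jaw is home with the board gripped square, and the pen screwdriver is held upright with its bit about 2 cm directly above the retaining screw.

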